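Close the intake filter housing with its slotted cover and wing nut

TASK

Close up the round air-intake filter housing: pick up the loose slotted cover by its grip, slide its slot in under the wing nut that stays on the centre stud, and let it down flat into the housing's rim. Then spin the wing nut clockwise down onto the cover until it is tight and will turn no further, and let go. Leave the spool of solder, the hex keys and the tape measure where they are.

Things in the scene. Friction and masses are not known exactly. Their poses are not given: they have to be found in the camera images.
- seat (a point): Centre of the cover's seat in the filter housing, on the stud's axis and on top of the free black seal ring, 122 mm above the table; z up. The housing is a grey round pot fixed to the table, 153 mm across the rim, open on top. Its rim flares: 4 mm above the seal it is 142 mm wide inside, at the seal 136 mm, about 3 mm to spare round the cover. The seal is sprung and sinks up to 3 mm (4 N per mm).
- housing: The housing, origin under its centre, x towards its side spout. The spout ends 98 mm from the axis and is lower than the rim; four small feet reach 91 mm from the axis. The rim's top is 126 mm above the table.
- stud_top (a point): Top of the steel centre stud, 183 mm above the table, z up. The stud is 8 mm thick (10 mm over its thread) and stands upright on the housing's axis.
- nut_grip (a point): Middle of the wings of the black wing nut, which stays threaded on the stud; x along the wings, z up; on the stud's axis, 27 mm above the nut's underside. The wings are an upright blade 46 mm long, 11 mm thick, 17 to 36 mm above the underside; the foot is 26 mm across. At the start the underside is 137 to 142 mm above the table; when tight, the stud's top is 34 mm above this point.
- nut (a joint): Turn of the wing nut in rad, growing clockwise seen from above (tightening); starts at 0.25 to 1.25. Coarse thread: it sinks 3.6 mm per rad and stays where it is left (friction 0.05 Nm). It meets the seated cover at about 4.8, then presses it onto the sprung seal; at 5.4 it meets a hard stop and is tight.
- cover_grip (a point): Grasp point of the upright black grip on the cover, on its mid-line 26 mm above the cover's underside; x along the grip, towards the cover's centre; z up. The grip is 22 mm long (x), 12 mm thick (y), its top 38 mm above the underside; it is 53 mm from the cover's centre. Its near end stands 42 mm from the nut's axis once seated: open the fingers only part way to grip the nut.
- cover_centre (a point): Centre of the loose cover's underside; x points from the grip to the slot's mouth, z up. The cover is a flat bare metal disc 130 mm across, 3 mm thick, 80 to 130 g, lying flat on the table at the start. A slot 15 mm wide runs from the edge opposite the grip to 7.5 mm past the centre, so the cover can be slid onto the stud sideways, mouth first.
- solder_spool: Bystander: small spool of solder, 48 mm across, 34 mm high, origin under its centre. Leave it alone.
- hex_keys: Bystander: folded red set of hex keys, 34x95x24 mm, origin under its centre. Leave it alone.
- tape_measure: Bystander: tape measure, 64x94x37 mm, origin under its centre. Leave it alone.

How it is judged:
By the outcome, as a careful person would: the job done as asked, in the order asked, and still so for the second after the job is handed in, with the robot touching nothing.
It also fails if it takes over 64 s, if anything falls off the work surface, if the arm or the gripper's body presses on something with over 40 N, if the wrist force passes 120 N, or if a joint passes its speed limit or range.

ROBOT

A 6-joint arm with a two-finger parallel gripper is mounted at the origin on a cart in front of the work surface, level with it; the furniture and walls round the work are solid. World frame = base frame: x ahead of the robot, y to its left, z up, the work surface at z = 0. Lengths are in m, angles in rad, forces in N, time in s.
With the tool pointing down it reaches from about 0.4 to 0.825 m from the base axis. Payload 7 kg.
Tool frame: the origin (TCP) lies at the very end of the fingers, on their centre line; the grasp point (between the pads) lies robot.tcp_to_grasp behind it (robot.tcp_to_grasp is the distance from the TCP to the grasp point, in m); z points along the fingers, y is the line along which they close (so a half turn about z gives the same grasp; the last joint's range is limited). The gripper opens to 85 mm and grips with 20 to 120 N. Pads are 22 mm wide; open, the fingers measure 114 mm over their backs; the gripper's body (76 mm by 85 mm) begins 54 mm behind the grasp point. The pads swing forward as they close: fully open they stand 13 mm farther back than shut.
Start: joints at [-0.86, 0.359, 0.012, 0, -1.224, -0.288], TCP at [0.277, -0.616, 0.231] pointing down, gripper open.
Joint ranges: [-3.07, 3.07], [-1.43, 2.12], [-1.02, 1.25], [-3.03, 1.67], [-3.05, -0], [-3.03, 3.03]. Speed limits (rad/s): [2.39, 2.39, 3.01, 3.14, 3.14, 3.14].

INTERFACE

Orientations are given as a unit quaternion [w, x, y, z].
In Python, from plant import robot, get_image, camera_info gives the robot as it stands.
- The arm moves only by the shell command python3 -m inch 'ROWS' [FORCE]. ROWS is JSON, a list of rows, each an object with "claw": the finger opening in mm, from 0 to 85.4; "slide": the shift along the tool's x, y, z scaled (see below), a list of three; "rotation": the turn, a rotation vector about the tool's x, y, z scaled (see below), a list of three. In form: [{"claw": claw, "slide": [x, y, z], "rotation": [ax, ay, az]}, ...]. A call has 1 to 5 rows; each row shifts and turns the commanded pose from where the row before left it, along the tool's axes as they then stand; what a row does not reach is not made up. The controller multiplies each number of a shift by 40 mm and each number of a turn by 5 degrees. A row lasts 1/10 s, in which the tool goes at most 50 mm and 8.59 degrees, less where a joint would pass 70% of its speed; a pose out of reach is approached as far as the arm can. A call with a number of a shift or a turn outside -1 to 1 is refused whole. A call with a gripper value outside its range is refused whole. The fingers move at their own pace and stop on an object; FORCE is the grip in N (left out, the last holds). Time passes only in rows, so rows that do not move let the fingers close. It gives the time, the measured TCP pose, the force, the opening and the grip force at its end, in the units of the state.
- robot.sense(): the state, without advancing time (a new reading comes with each control period).
- get_image(name): name is "side" or "top"; returns the picture (384x512x3 uint8, red, green, blue); there is no depth.
- camera_info(name): a dict with "fx", "fy", "cx", "cy" (pixels), "R" (3x3) and "t" (3): a world point X has camera coordinates R X + t. Camera axes: x right, y down, z forward; pixel columns grow to the right and rows downward; lengths in m; the calibration is good to about 2 mm. A picture is of the moment at which its call begins. camera_info takes no time and is no camera call.
- robot.hand_in(): hands the job in; it is judged then, once.
The state is a dict: "time": time; "joint_positions": joint angles; "joint_velocities": joint speeds; "joint_efforts": joint torques, N m; "tool_pos": TCP position; "tool_rot": TCP orientation; "wrist_force": force on the tool from outside, world axes, zero at the start; "moment": the same for the moment, N m; "grip_width": finger opening in m; "grip_force": force on a finger pad.
Only numpy, scipy, OpenCV 4.12 (cv2) and the standard library are available. Lean on these libraries where they do the work, as an engineer would, in place of code of your own. Each camera call takes 0.05 s, during which the arm holds its last target. There are 200 camera calls.

## Working session

There is one attempt and no reset: what is moved stays moved. The work goes in short steps, Python scripts to look and compute and a shell command to move; the robot and the scene stay as the last step left them, time stands still between calls to the robot, and variables do not carry over. Pictures are saved under pics/ and viewed, at most 10 in all, crops included, and the job is handed in when it is done.

```bash
mkdir -p pics; ls; python3 - <<'E'
from plant import robot,get_image,camera_info
import cv2
for n in("side","top"):
    cv2.imwrite(f"pics/{n}0.png",cv2.cvtColor(get_image(n),cv2.COLOR_RGB2BGR)); print(n,camera_info(n))
s=robot.sense();print(s,robot.tcp_to_grasp)
E
```

```text
pics
side {'fx': 391.19434039916945, 'fy': 391.19434039916945, 'cx': 258.80628890319053, 'cy': 195.04001552673307, 'R': array([[-0.84746719, -0.53080859, -0.00644926],
       [-0.19531567,  0.32308371, -0.92599606],
       [ 0.49361032, -0.78349164, -0.37747808]]), 't': array([0.61132641, 0.2466244 , 0.98461199])}
top {'fx': 392.0140450036087, 'fy': 392.0140450036087, 'cx': 250.31011351487928, 'cy': 192.09587786355888, 'R': array([[ 0.00520459, -0.99990384, -0.0128539 ],
       [-0.98114289, -0.00262248, -0.19326601],
       [ 0.19321372,  0.01361739, -0.98106219]]), 't': array([0.03947868, 0.70446181, 1.05216268])}
{'time': 0.1, 'joint_positions': array([-8.59889634e-01,  3.59308027e-01,  1.11445777e-02, -2.99213477e-04,
       -1.22411577e+00, -2.88119678e-01]), 'joint_velocities': array([ 0.00211861,  0.00039258,  0.00225986,  0.00085495,  0.00107939,
       -0.00037441]), 'joint_efforts': array([-1.99321330e-03, -5.84764874e+01,  2.94108653e+01,  6.95455000e+00,
       -3.21142033e-03,  3.09508425e-05]), 'tool_pos': array([ 0.27675711, -0.61517294,  0.23046117]), 'tool_rot': array([-2.31670692e-04, -2.09772727e-01,  9.77749883e-01,  7.18233245e-04]), 'wrist_force': array([-0.61030365, -0.40310357, -0.66668089]), 'moment': array([ 0.03958909,  0.00378973, -0.05341244]), 'grip_force': 0.0, 'grip_width': 0.08539009382206499} 0.0187
```

View pics/side0.png

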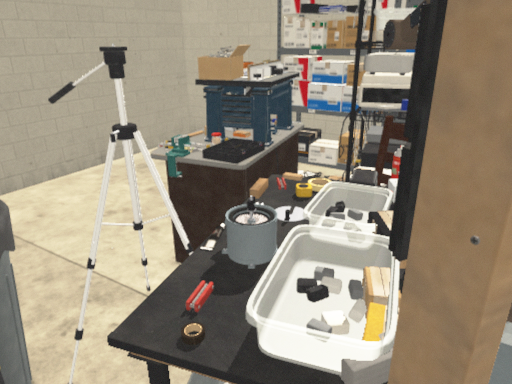

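View pics/top0.png

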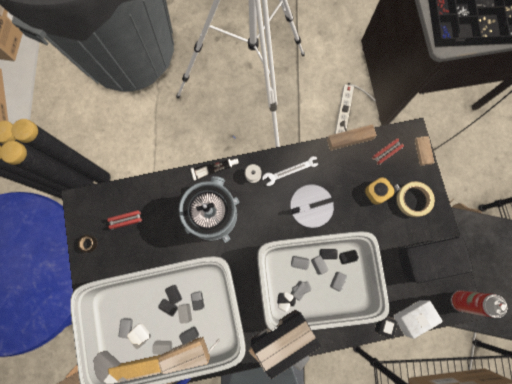

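```bash
python3 - <<'E'
import cv2,numpy as np
t=cv2.imread("pics/top0.png");s=cv2.imread("pics/side0.png")
a=cv2.resize(t[165:255,170:350],None,fx=4.4,fy=4.4,interpolation=cv2.INTER_CUBIC)
cv2.imwrite("pics/c_top.png",a)
b=cv2.resize(s[185:275,215:325],None,fx=6,fy=6,interpolation=cv2.INTER_CUBIC)
cv2.imwrite("pics/c_side.png",b)
E
```

```text
(no output)
```

View pics/c_top.png

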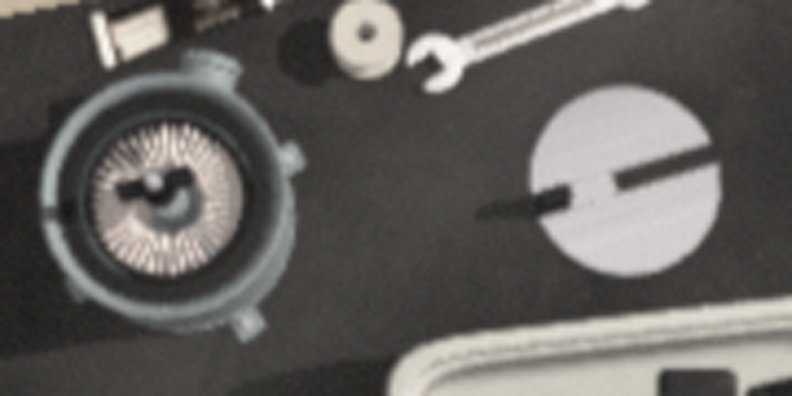

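View pics/c_side.png

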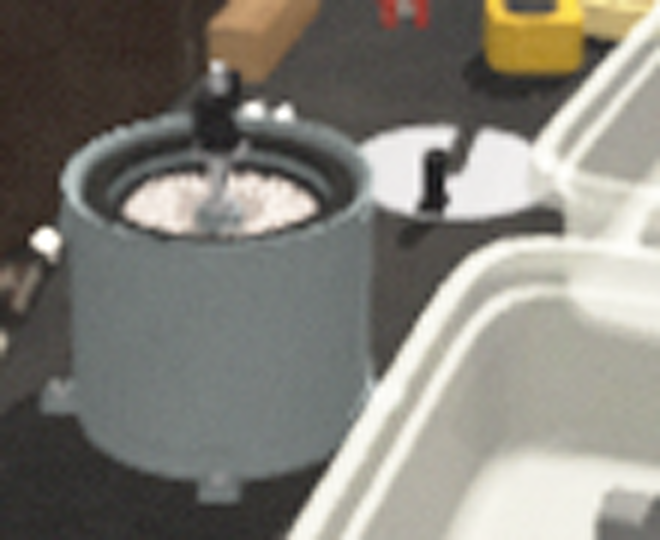

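```bash
cat > h.py <<'E'
import numpy as np,cv2
from plant import robot,get_image,camera_info
C={n:camera_info(n) for n in("side","top")}
def ray(n,u,v):
    c=C[n];d=c["R"].T@np.array([(u-c["cx"])/c["fx"],(v-c["cy"])/c["fy"],1]);return -c["R"].T@c["t"],d
def onz(n,u,v,z):
    o,d=ray(n,u,v);return o+d*(z-o[2])/d[2]
def tri(uvt,uvs):
    A=[];b=[]
    for n,uv in(("top",uvt),("side",uvs)):
        o,d=ray(n,*uv);d/=np.linalg.norm(d);P=np.eye(3)-np.outer(d,d);A.append(P);b.append(P@o)
    return np.linalg.lstsq(np.vstack(A),np.hstack(b),rcond=None)[0]
def proj(n,X):
    c=C[n];p=c["R"]@np.array(X)+c["t"];return np.array([c["fx"]*p[0]/p[2]+c["cx"],c["fy"]*p[1]/p[2]+c["cy"]])
E
python3 - <<'E'
from h import *
np.set_printoptions(precision=4,suppress=True)
ct=lambda x,y:(170+(x+.5)/4.4-.5,165+(y+.5)/4.4-.5)
cs=lambda x,y:(215+(x+.5)/6-.5,185+(y+.5)/6-.5)
print("studtop",onz("top",*ct(155,182),.183),onz("side",*cs(216,66),.183),tri(ct(155,182),cs(216,66)))
a=onz("top",*ct(116,191),.172);b=onz("top",*ct(195,174),.172);print("wing",a,b,(a+b)/2,np.linalg.norm(a-b),np.degrees(np.arctan2(*(b-a)[1::-1])))
t=cv2.imread("pics/top0.png");g=t.min(2)
m=np.zeros_like(g);m[182:231,286:340]=(g[182:231,286:340]>110)
cs_,_=cv2.findContours(m,0,cv2.CHAIN_APPROX_NONE);c=max(cs_,key=cv2.contourArea)
h=cv2.convexHull(c)[:,0].astype(float)
P=np.array([onz("top",*p,.003) for p in h])
A=np.c_[2*P[:,:2],np.ones(len(P))];s=np.linalg.lstsq(A,(P[:,:2]**2).sum(1),rcond=None)[0]
print("cover",s[:2],np.sqrt(s[2]+s[0]**2+s[1]**2))
# slot pixels
d=(cv2.fillConvexPoly(np.zeros_like(g),cv2.convexHull(c),1)>0)&(g<90)
ys,xs=np.nonzero(d);k=xs>311
S=np.array([onz("top",x,y,.002)[:2] for x,y in zip(xs[k],ys[k])]);
l=cv2.fitLine(S.astype(np.float32),cv2.DIST_L2,0,.01,.01).ravel();print("slot",l,np.degrees(np.arctan2(l[1],l[0])),k.sum())
print("slot mouth",onz("top",*ct(716,154),.003),"end",onz("top",*ct(616,184),.003))
print("grip top",onz("top",*ct(552,198),.036),tri(ct(556,197),cs(433,153)),"side grip",onz("side",*cs(433,153),.038))
# rim
m=np.zeros_like(g);
for k in range(0):pass
print("rim L/R/T/B", [onz("top",*ct(*p),.126)[:2] for p in((42,195),(292,195),(165,72),(165,322))])
E
```

```text
studtop [0.6455 0.1564 0.183 ] [0.6486 0.158  0.183 ] [0.647  0.1573 0.1827]
wing [0.6418 0.1806 0.172 ] [0.652  0.1345 0.172 ] [0.6469 0.1576 0.172 ] 0.04720065436138194 -77.48831362523767
cover [ 0.677  -0.1412] 0.06563462897087281
slot [ 0.4801 -0.8772  0.6858 -0.1727] -61.308006 79
slot mouth [ 0.6949 -0.204   0.003 ] end [ 0.6739 -0.1352  0.003 ]
grip top [ 0.6591 -0.0881  0.036 ] [ 0.6606 -0.0899  0.0387] side grip [ 0.6627 -0.0909  0.038 ]
rim L/R/T/B [array([0.6463, 0.233 ]), array([0.6468, 0.0798]), array([0.7237, 0.1596]), array([0.5691, 0.1555])]
```

```bash
cat >> h.py <<'E'
from scipy.spatial.transform import Rotation as Ro
def delta(pos,th):
    "tool-frame slide units and rotation units to reach TCP pos, pointing down with tool y at th deg"
    s=robot.sense();w,x,y,z=s["tool_rot"];R=Ro.from_quat([x,y,z,w]).as_matrix()
    t=np.radians(th);T=np.array([[-np.sin(t),np.cos(t),0],[np.cos(t),np.sin(t),0],[0,0,-1]]).T
    np.set_printoptions(precision=4,suppress=True)
    print("t",s["time"],"pos",s["tool_pos"],"q6",s["joint_positions"][5],"F",s["wrist_force"],"M",s["moment"],"w",s["grip_width"],s["grip_force"])
    print("slide",R.T@(np.array(pos)-s["tool_pos"])/.04,"then rot",Ro.from_matrix(R.T@T).as_rotvec(degrees=True)/5, "slide in new frame",T.T@(np.array(pos)-s["tool_pos"])/.04)
E
R='{"claw":55,"slide":[0,0,0],"rotation":[0,0,-1]}'
python3 -m inch '[{"claw":55,"slide":[0,0,0],"rotation":[0,0,-1]},{"claw":55,"slide":[0,0,0],"rotation":[0,0,-1]},{"claw":55,"slide":[0,0,0],"rotation":[0,0,-1]},{"claw":55,"slide":[0,0,0],"rotation":[0,0,-1]},{"claw":55,"slide":[0,0,0],"rotation":[0,0,-1]}]'
python3 -m inch '[{"claw":55,"slide":[0,0,0],"rotation":[0,0,-1]},{"claw":55,"slide":[0,0,0],"rotation":[0,0,-1]},{"claw":55,"slide":[0,0,0],"rotation":[0,0,-1]},{"claw":55,"slide":[0,0,0],"rotation":[0,0,-1]},{"claw":55,"slide":[0,0,0],"rotation":[0,0,-1]}]'
python3 -m inch '[{"claw":55,"slide":[0,0,0],"rotation":[0,0,-1]},{"claw":55,"slide":[0,0,0],"rotation":[0,0,-1]},{"claw":55,"slide":[0,0,0],"rotation":[0,0,-1]},{"claw":55,"slide":[0,0,0],"rotation":[0,0,-1]},{"claw":55,"slide":[0,0,0],"rotation":[0,0,-1]}]'
python3 -m inch '[{"claw":55,"slide":[0,0,0],"rotation":[0,0,-1]},{"claw":55,"slide":[0,0,0],"rotation":[0,0,-0.6]},{"claw":55,"slide":[0,0,0],"rotation":[0,0,0]}]'
python3 -c "
from h import *
delta([.6612,-.0906,.20],197.3)"
```

```text
time: 0.6
tool_pos: [0.2768, -0.6153, 0.2307]
tool_rot: [-0.0, -0.418, 0.908, 0.001]
wrist_force: [0.5, -0.4, 0.4]
grip_width: 0.0552
grip_force: 0.0
time: 1.1
tool_pos: [0.2768, -0.6153, 0.2307]
tool_rot: [0.0, -0.605, 0.796, 0.001]
wrist_force: [-0.1, 0.6, -0.2]
grip_width: 0.0553
grip_force: 0.0
time: 1.6
tool_pos: [0.2768, -0.6153, 0.2307]
tool_rot: [-0.0, 0.763, -0.647, -0.0]
wrist_force: [0.4, -0.4, -0.7]
grip_width: 0.0549
grip_force: 0.0
time: 1.9
tool_pos: [0.2768, -0.6153, 0.2308]
tool_rot: [-0.0, 0.805, -0.593, -0.0]
wrist_force: [-0.7, 0.2, 0.7]
grip_width: 0.0549
grip_force: 0.0
t 1.9 pos [ 0.2768 -0.6153  0.2308] q6 1.1612189969665017 F [-0.7465  0.1907  0.6784] M [ 0.0451 -0.0012 -0.0277] w 0.054905632047589616 0.0
slide [ -9.6754 -13.0692   0.7752] then rot [ 0.0024  0.0108 -0.008 ] slide in new frame [ -9.667  -13.0757   0.7689]
```

```bash
python3 -m inch '[{"claw":55,"slide":[-0.74,-1,0],"rotation":[0,0,0]},{"claw":55,"slide":[-0.74,-1,0],"rotation":[0,0,0]},{"claw":55,"slide":[-0.74,-1,0],"rotation":[0,0,0]},{"claw":55,"slide":[-0.74,-1,0],"rotation":[0,0,0]},{"claw":55,"slide":[-0.74,-1,0],"rotation":[0,0,0]}]' | grep -E "pos|force"
python3 -m inch '[{"claw":55,"slide":[-0.74,-1,0],"rotation":[0,0,0]},{"claw":55,"slide":[-0.74,-1,0],"rotation":[0,0,0]},{"claw":55,"slide":[-0.74,-1,0],"rotation":[0,0,0]},{"claw":55,"slide":[-0.74,-1,0],"rotation":[0,0,0]},{"claw":55,"slide":[-0.74,-1,0],"rotation":[0,0,0]}]'| grep -E "pos|force"
python3 -m inch '[{"claw":55,"slide":[-0.74,-1,0],"rotation":[0,0,0]},{"claw":55,"slide":[-0.74,-1,0],"rotation":[0,0,0]},{"claw":55,"slide":[-0.74,-1,0],"rotation":[0,0,0]},{"claw":55,"slide":[0,0,0.7],"rotation":[0,0,0]},{"claw":55,"slide":[0,0,0],"rotation":[0,0,0]}]'| grep -E "pos|force"
python3 -c "
from h import *
delta([.6612,-.0906,.0075],197.3)
t=cv2.cvtColor(get_image('top'),cv2.COLOR_RGB2BGR);s=cv2.cvtColor(get_image('side'),cv2.COLOR_RGB2BGR)
a=cv2.resize(t[165:255,250:350],(600,540),interpolation=2);b=cv2.resize(s[170:240,255:325],None,fx=5,fy=5,interpolation=2)[:350]
o=np.zeros((540,800,3),np.uint8);o[:,:450]=a[:,:450];o[:350,450:]=b;cv2.imwrite('pics/p2.png',o)"
```

```text
tool_pos: [0.4249, -0.4132, 0.2312]
wrist_force: [0.5, -0.5, 0.4]
grip_force: 0.0
tool_pos: [0.5722, -0.2124, 0.2314]
wrist_force: [1.3, -0.0, -0.0]
grip_force: 0.0
tool_pos: [0.658, -0.0923, 0.1989]
wrist_force: [0.1, -0.1, -1.1]
grip_force: 0.0
t 3.4 pos [ 0.658  -0.0923  0.1989] q6 0.14875557219165797 F [ 0.1    -0.1255 -1.0912] M [-0.0696  0.1174 -0.0281] w 0.05475850477091664 0.0
slide [-0.0057 -0.1214  4.7847] then rot [ 0.0749  0.029  -0.0156] slide in new frame [-0.0176 -0.0902  4.7853]
```

View pics/p2.png

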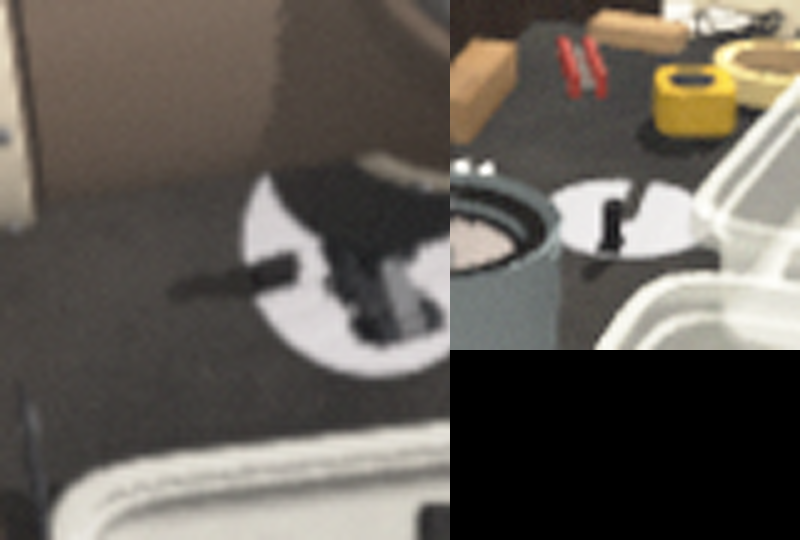

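```bash
python3 -m inch '[{"claw":50,"slide":[-0.01,-0.1,0.9],"rotation":[0,0,0]},{"claw":50,"slide":[0,0,0.9],"rotation":[0,0,0]},{"claw":50,"slide":[0,0,0.9],"rotation":[0,0,0]},{"claw":50,"slide":[0,0,0.9],"rotation":[0,0,0]},{"claw":50,"slide":[0,0,0.6],"rotation":[0,0,0]}]' | grep -E "pos|force"
python3 -m inch '[{"claw":50,"slide":[0,0,0.3],"rotation":[0,0,0]},{"claw":50,"slide":[0,0,0.15],"rotation":[0,0,0]},{"claw":50,"slide":[0,0,0],"rotation":[0,0,0]}]' | grep -E "pos|force"
python3 -c "
from h import *
delta([.6612,-.0906,.0075],197.3)"
```

```text
tool_pos: [0.6627, -0.0939, 0.0346]
wrist_force: [0.2, 0.6, -0.5]
grip_force: 0.0
tool_pos: [0.6638, -0.093, 0.0181]
wrist_force: [0.5, 1.0, 0.3]
grip_force: 0.0
t 4.3 pos [ 0.6638 -0.093   0.0181] q6 0.14855891168116703 F [0.47   1.0225 0.3275] M [-0.017  -0.0124 -0.0155] w 0.04998209887697924 0.0
slide [-0.0771  0.0447  0.2643] then rot [-0.0086 -0.0042 -0.0231] slide in new frame [-0.0771  0.0444  0.2644]
```

```bash
python3 -m inch '[{"claw":50,"slide":[-0.08,0.04,0.26],"rotation":[0,0,0]},{"claw":30,"slide":[0,0,0],"rotation":[0,0,0]},{"claw":10,"slide":[0,0,0],"rotation":[0,0,0]},{"claw":5,"slide":[0,0,0],"rotation":[0,0,0]},{"claw":5,"slide":[0,0,0],"rotation":[0,0,0]}]' 60
python3 -m inch '[{"claw":5,"slide":[0,0,0],"rotation":[0,0,0]},{"claw":5,"slide":[0,0,0],"rotation":[0,0,0]}]' 60
python3 -c "
from h import *
delta([.6612,-.0906,.24],197.3)"
```

```text
time: 4.8
tool_pos: [0.6615, -0.0897, 0.0076]
tool_rot: [-0.0, 0.805, -0.593, 0.0]
wrist_force: [0.1, 0.8, 2.4]
grip_width: 0.0112
grip_force: 59.1
time: 5.0
tool_pos: [0.6615, -0.0897, 0.0076]
tool_rot: [-0.0, 0.805, -0.593, 0.0]
wrist_force: [-1.0, 2.1, 5.5]
grip_width: 0.011
grip_force: 59.2
t 5.0 pos [ 0.6615 -0.0897  0.0076] q6 0.1441383933354683 F [-0.9732  2.1048  5.5331] M [ 0.5239  0.3101 -0.0061] w 0.010977937935662575 59.179860949516296
slide [ 0.0207  0.0063 -5.8095] then rot [-0.0134 -0.0038 -0.0108] slide in new frame [ 0.0188  0.0131 -5.8095]
```

```bash
python3 -m inch '[{"claw":5,"slide":[0,0,-0.3],"rotation":[0,0,0]},{"claw":5,"slide":[0,0,-0.9],"rotation":[0,0,0]},{"claw":5,"slide":[0,0,-1],"rotation":[0,0,0]},{"claw":5,"slide":[0,0,-1],"rotation":[0,0,0]},{"claw":5,"slide":[0,0,-1],"rotation":[0,0,0]}]' | grep -E "pos|force|wid"
python3 -m inch '[{"claw":5,"slide":[0,0,-1],"rotation":[0,0,0]},{"claw":5,"slide":[0,0,-0.5],"rotation":[0,0,0]},{"claw":5,"slide":[0,0,0],"rotation":[0,0,0]}]' | grep -E "pos|force|wid"
python3 -c "
from h import *
delta([.6025,.2983,.225],197.3)
t=cv2.cvtColor(get_image('top'),cv2.COLOR_RGB2BGR);s=cv2.cvtColor(get_image('side'),cv2.COLOR_RGB2BGR)
a=t[130:260,180:350];b=s[100:230,230:400]
cv2.imwrite('pics/p3.png',cv2.resize(np.hstack([a,b]),None,fx=2.35,fy=2.35,interpolation=2))"
```

```text
tool_pos: [0.6603, -0.09, 0.1769]
wrist_force: [0.5, 0.4, -1.3]
grip_width: 0.0109
grip_force: 58.5
tool_pos: [0.6622, -0.0901, 0.2397]
wrist_force: [0.3, -0.1, -0.8]
grip_width: 0.0109
grip_force: 58.6
t 5.8 pos [ 0.6622 -0.0901  0.2397] q6 0.1441103086047147 F [ 0.3426 -0.1108 -0.762 ] M [ 0.0559 -0.0254 -0.0373] w 0.010879973722732644 58.626004457473755
slide [-9.7169 -1.4477  0.3607] then rot [-0.0723 -0.0201 -0.0136] slide in new frame [-9.7145 -1.4616  0.3685]
```

View pics/p3.png

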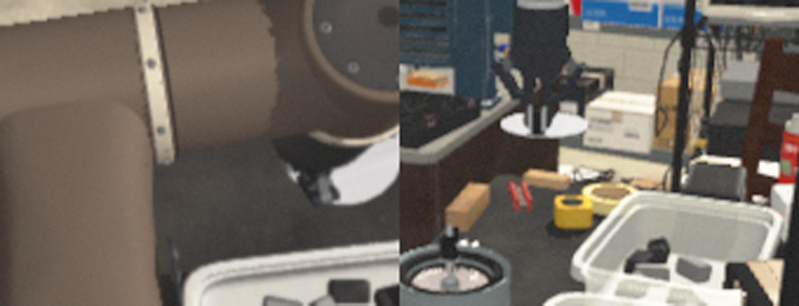

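```bash
python3 -m inch '[{"claw":5,"slide":[-0.6,-0.1,0],"rotation":[0,0,0]},{"claw":5,"slide":[-0.9,-0.14,0],"rotation":[0,0,0]},{"claw":5,"slide":[-0.9,-0.14,0],"rotation":[0,0,0]},{"claw":5,"slide":[-0.9,-0.14,0],"rotation":[0,0,0]},{"claw":5,"slide":[-0.9,-0.14,0],"rotation":[0,0,0]}]' | grep -E "pos|force|wid"
python3 -m inch '[{"claw":5,"slide":[-0.9,-0.14,0],"rotation":[0,0,0]},{"claw":5,"slide":[-0.9,-0.14,0],"rotation":[0,0,0]},{"claw":5,"slide":[-0.9,-0.14,0],"rotation":[0,0,0]},{"claw":5,"slide":[-0.9,-0.14,0],"rotation":[0,0,0]},{"claw":5,"slide":[-0.9,-0.14,0],"rotation":[0,0,0]}]' | grep -E "pos|force|wid"
python3 -m inch '[{"claw":5,"slide":[-0.9,-0.14,0],"rotation":[0,0,0]},{"claw":5,"slide":[-0.1,0,0.3],"rotation":[0,0,0]},{"claw":5,"slide":[0,0,0],"rotation":[0,0,0]}]' | grep -E "pos|force|wid"
python3 -c "
from h import *
delta([.6025,.2983,.1371],197.3)
t=cv2.cvtColor(get_image('top'),cv2.COLOR_RGB2BGR);s=cv2.cvtColor(get_image('side'),cv2.COLOR_RGB2BGR)
a=t[130:260,90:250];b=s[140:270,160:320]
cv2.imwrite('pics/p4.png',cv2.resize(np.hstack([a,b]),None,fx=2.5,fy=2.5,interpolation=2))"
```

```text
tool_pos: [0.635, 0.0794, 0.233]
wrist_force: [1.3, 0.4, -1.2]
grip_width: 0.0111
grip_force: 58.6
tool_pos: [0.6085, 0.2596, 0.2329]
wrist_force: [0.7, -0.4, -0.3]
grip_width: 0.011
grip_force: 58.6
tool_pos: [0.6014, 0.2987, 0.2191]
wrist_force: [-0.6, 0.3, -1.2]
grip_width: 0.0107
grip_force: 58.5
t 7.2 pos [0.6014 0.2987 0.2191] q6 -0.44749601479206375 F [-0.5905  0.3079 -1.2376] M [-0.0609  0.0019 -0.0046] w 0.010709887247957392 58.540186285972595
slide [ 0.0138 -0.0366  2.05  ] then rot [ 0.0665 -0.0175  0.0012] slide in new frame [ 0.0169 -0.0248  2.0501]
```

View pics/p4.png

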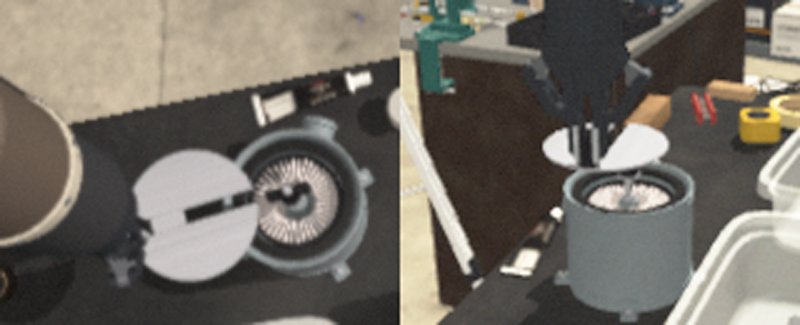

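```bash
python3 -m inch '[{"claw":5,"slide":[0.01,-0.03,0.9],"rotation":[0.06,-0.01,0]},{"claw":5,"slide":[0,0,0.9],"rotation":[0,0,0]},{"claw":5,"slide":[0,0,0.2],"rotation":[0,0,0]},{"claw":5,"slide":[0,0,0],"rotation":[0,0,0]},{"claw":5,"slide":[0,0,0],"rotation":[0,0,0]}]' | grep -E "pos|force|wid"
cat > m.py <<'E'
from h import *
delta([.6025,.2983,.1371],197.3)
z=robot.sense()["tool_pos"][2]-.0046
t=cv2.cvtColor(get_image('top'),cv2.COLOR_RGB2BGR);s=cv2.cvtColor(get_image('side'),cv2.COLOR_RGB2BGR)
cv2.imwrite('pics/t5.png',t);cv2.imwrite('pics/s5.png',s)
g=t.min(2);m=np.zeros_like(g);m[180:250,130:195]=g[180:250,130:195]>110
n,lab,st,ce=cv2.connectedComponentsWithStats(m);i=1+st[1:,4].argmax();m=(lab==i).astype(np.uint8);print(st[i],ce[i])
c=max(cv2.findContours(m,0,cv2.CHAIN_APPROX_NONE)[0],key=cv2.contourArea);h=cv2.convexHull(c)
P=np.array([onz("top",*p[0],z)[:2] for p in h])
A=np.c_[2*P,np.ones(len(P))];q=np.linalg.lstsq(A,(P**2).sum(1),rcond=None)[0];print("circle",q[:2],np.sqrt(q[2]+q[:2]@q[:2]))
X=robot.sense()["tool_pos"][:2];print("pred centre",X+.053*np.array([.297,-.955]))
a=t[170:260,100:240];b=s[170:260,220:360]
cv2.imwrite('pics/p5.png',cv2.resize(np.vstack([a,b])[:,:],None,fx=3.3,fy=3.3,interpolation=2))
E
python3 m.py
```

```text
tool_pos: [0.606, 0.2985, 0.1448]
wrist_force: [0.3, -1.0, -1.0]
grip_width: 0.0112
grip_force: 58.5
t 7.8 pos [0.606  0.2985 0.1448] q6 -0.4479062690920639 F [ 0.3038 -0.9753 -1.0445] M [ 0.0274 -0.035  -0.0202] w 0.011171298049753727 58.54841709136963
slide [-0.0219  0.0858  0.1925] then rot [-0.0845  0.0113 -0.019 ] slide in new frame [-0.0222  0.0843  0.1931]
[ 152  185   43   58 1668] [173.8555 217.0534]
circle [0.6304 0.2322] 0.07442712858281691
pred centre [0.6217 0.2484]
```

View pics/p5.png

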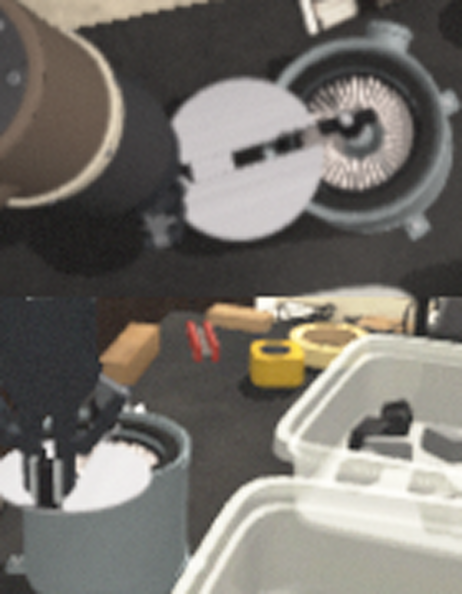

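```bash
cat > m2.py <<'E'
from h import *
import sys
t=cv2.imread(sys.argv[1]);x0,x1,y0,y1=map(int,sys.argv[2:6]);z=float(sys.argv[6])
g=t.min(2)
pts=[]
for x in range(x0,x1):
    col=g[y0:y1,x].astype(float);w=np.clip(150-col,0,None)*(col<130)
    if w.sum()>0: pts.append((x,y0+(w*np.arange(y1-y0)).sum()/w.sum()))
P=np.array([onz("top",*p,z)[:2] for p in pts]);l=cv2.fitLine(P.astype(np.float32),cv2.DIST_HUBER,0,.001,.001).ravel()
d=l[:2]*np.sign(-l[1]);n=np.array([-d[1],d[0]])
S=np.array([.6465,.157]);T=robot.sense()["tool_pos"][:2]
print(np.round(pts,1).tolist(),"ang",np.degrees(np.arctan2(d[1],d[0])),"stud off slot line (along n=left)",(S-l[2:])@n,"TCP off",(T-l[2:])@n,"n",n)
E
python3 m2.py pics/t5.png 174 191 200 228 .139
```

```text
[[174.0, 217.1], [175.0, 216.9], [176.0, 216.5], [177.0, 216.1], [178.0, 216.0], [179.0, 215.6], [180.0, 214.8], [181.0, 213.8], [182.0, 213.6], [183.0, 213.9], [184.0, 213.6], [185.0, 213.3], [186.0, 213.1], [187.0, 212.7], [188.0, 212.6], [189.0, 212.1], [190.0, 211.9]] ang -71.02122 stud off slot line (along n=left) -0.0052797778552274854 TCP off 0.002545588335709493 n [0.9456391 0.3252179]
```

```bash
python3 -m inch '[{"claw":5,"slide":[0,0.11,0.19],"rotation":[0,0,0]},{"claw":5,"slide":[0,0,0],"rotation":[0,0,0]},{"claw":5,"slide":[0,0,0],"rotation":[0,0,0]}]' | grep -E "pos|wrist"
sed -i 's/^a=t.*//;s/^cv2.imwrite.*p5.*//' m.py; python3 m.py
python3 m2.py pics/t5.png 174 191 200 228 .133
python3 - <<'E'
from h import *
# edges of slot in t5: per-column crossings at half level, tell both edges
t=cv2.imread('pics/t5.png').min(2).astype(float)
for x in range(172,196,2):
    c=t[204:226,x];print(x,c.astype(int).tolist())
E
```

```text
tool_pos: [0.6004, 0.2973, 0.1354]
wrist_force: [0.9, 0.5, -1.3]
t 8.2 pos [0.6004 0.2973 0.1354] q6 -0.45098627541340924 F [ 0.9073  0.5278 -1.274 ] M [0.0632 0.0328 0.0445] w 0.011026766273559979 58.644129037857056
slide [-0.0093 -0.0586 -0.041 ] then rot [-0.06    0.0097 -0.0119] slide in new frame [-0.0092 -0.0584 -0.0413]
[ 153  185   42   60 1629] [174.6746 219.3444]
circle [0.6262 0.2311] 0.07394383070689318
pred centre [0.6164 0.2468]
[[174.0, 220.0], [175.0, 219.7], [176.0, 219.4], [177.0, 219.0], [178.0, 218.7], [179.0, 218.6], [180.0, 218.7], [182.0, 213.0], [183.0, 213.9], [184.0, 215.5], [185.0, 215.7], [186.0, 215.5], [187.0, 215.0], [188.0, 214.2], [189.0, 212.8], [190.0, 211.7]] ang -64.13223 stud off slot line (along n=left) -0.009107105978182465 TCP off 0.010932968363026709 n [0.8998034  0.43629557]
172 [193, 196, 194, 198, 195, 197, 199, 198, 199, 196, 195, 198, 196, 172, 113, 57, 56, 71, 101, 141, 176, 193]
174 [194, 193, 194, 196, 196, 196, 199, 197, 195, 195, 195, 196, 187, 147, 65, 35, 32, 34, 71, 143, 192, 193]
176 [195, 195, 195, 195, 197, 199, 197, 195, 196,
[... 363 characters left out ...]
165, 165, 175, 193, 196, 198, 199]
184 [197, 196, 197, 197, 198, 193, 167, 126, 118, 116, 92, 55, 68, 78, 83, 117, 167, 193, 197, 199, 199, 196]
186 [196, 197, 199, 199, 193, 171, 131, 119, 118, 99, 63, 40, 42, 45, 56, 117, 175, 193, 197, 199, 196, 195]
188 [195, 196, 201, 195, 194, 168, 126, 118, 110, 89, 61, 57, 55, 58, 97, 157, 191, 195, 198, 198, 196, 196]
190 [196, 199, 195, 195, 173, 130, 118, 119, 97, 57, 41, 42, 54, 79, 142, 190, 195, 199, 198, 197, 196, 199]
192 [181, 193, 195, 185, 160, 126, 118, 119, 108, 110, 113, 97, 103, 128, 169, 193, 197, 197, 197, 197, 194, 197]
194 [132, 168, 177, 169, 129, 117, 118, 121, 128, 133, 131, 136, 141, 170, 195, 194, 197, 199, 195, 196, 198, 201]
```

```bash
cat > m3.py <<'E'
from h import *
import sys
f,x0,x1,z=sys.argv[1],int(sys.argv[2]),int(sys.argv[3]),float(sys.argv[4]);skip=[int(a) for a in sys.argv[5:]]
t=cv2.imread(f).min(2).astype(float);pts=[]
T=robot.sense()["tool_pos"][:2];d0=np.array([.297,-.955]);n0=np.array([.955,.297])
for x in range(x0,x1):
    if x in skip: continue
    y=232
    # start on the bright plate below the slot, walk up to first drop through 130
    while t[y,x]<170: y-=1
    while t[y,x]>=130: y-=1
    pts.append((x,y+(130-t[y,x])/(t[y+1,x]-t[y,x])))
P=np.array([onz("top",*p,z)[:2] for p in pts]);l=cv2.fitLine(P.astype(np.float32),cv2.DIST_HUBER,0,.001,.001).ravel()
d=l[:2]*np.sign(-l[1]);S=np.array([.6455,.1564])
print(np.round(pts,1).tolist(),"ang",np.degrees(np.arctan2(d[1],d[0])))
c=l[2:]+.0075*n0
print("offset from slot centreline along n (mm): stud",(S-c)@n0*1e3,"TCP",(T-c)@n0*1e3,"dist TCP-stud along",(S-T)@d0)
E
python3 m3.py pics/t5.png 174 191 .1308 181 182 183
```

```text
[[174.0, 222.8], [175.0, 222.6], [176.0, 222.3], [177.0, 221.9], [178.0, 221.6], [179.0, 221.4], [180.0, 220.9], [184.0, 219.3], [185.0, 219.5], [186.0, 219.2], [187.0, 218.9], [188.0, 218.6], [189.0, 218.2], [190.0, 217.8]] ang -72.353905
offset from slot centreline along n (mm): stud 2.0254483639431076 TCP 1.1105979641767234 dist TCP-stud along 0.1479802375221119
```

```bash
python3 -m inch '[{"claw":5,"slide":[0,-0.05,-0.05],"rotation":[-0.05,0,0]},{"claw":5,"slide":[0,0,0],"rotation":[0,0,0]},{"claw":5,"slide":[0,0,0],"rotation":[0,0,0]}]' | grep -E "pos|wrist"
python3 m.py
python3 m3.py pics/t5.png 174 191 .1308 180 181 182 183
```

```text
tool_pos: [0.6027, 0.298, 0.1374]
wrist_force: [0.6, 0.7, 0.1]
t 8.6 pos [0.6027 0.298  0.1374] q6 -0.44738493758430187 F [0.6041 0.6696 0.0876] M [0.0453 0.0331 0.0464] w 0.011069998332452775 58.6442095041275
slide [-0.009   0.0032  0.0069] then rot [-0.0122  0.0112 -0.0158] slide in new frame [-0.009   0.0032  0.0069]
[ 152  185   43   59 1634] [174.418  218.3953]
circle [0.6288 0.232 ] 0.07490419950839433
pred centre [0.6183 0.2472]
[[174.0, 221.8], [175.0, 221.5], [176.0, 221.1], [177.0, 220.8], [178.0, 220.6], [179.0, 220.3], [184.0, 218.5], [185.0, 218.5], [186.0, 218.1], [187.0, 217.8], [188.0, 217.5], [189.0, 217.1], [190.0, 216.8]] ang -72.35339
offset from slot centreline along n (mm): stud -0.7754358232784194 TCP 0.18761761081837797 dist TCP-stud along 0.14784041093800102
```

```bash
python3 -m inch '[{"claw":5,"slide":[0.25,0,0],"rotation":[0,0,0]},{"claw":5,"slide":[0.25,0,0],"rotation":[0,0,0]},{"claw":5,"slide":[0,0,0],"rotation":[0,0,0]},{"claw":5,"slide":[0,0,0],"rotation":[0,0,0]}]' | grep -E "pos|wrist"
python3 m.py
python3 m3.py pics/t5.png 180 190 .1322
```

```text
tool_pos: [0.6086, 0.2781, 0.1373]
wrist_force: [0.1, -0.1, -0.1]
t 9.1 pos [0.6086 0.2781 0.1373] q6 -0.41918897774831254 F [ 0.0512 -0.1059 -0.0609] M [ 0.0841  0.0755 -0.0372] w 0.01113560740039035 58.64508032798767
slide [-0.5269 -0.0021  0.006 ] then rot [-0.0104  0.0104 -0.0268] slide in new frame [-0.5269 -0.0033  0.0055]
[ 161  185   34   57 1376] [179.2398 216.3888]
circle [0.6311 0.2151] 0.07163740645050434
pred centre [0.6243 0.228 ]
[[180.0, 219.7], [181.0, 214.8], [182.0, 215.3], [183.0, 216.7], [184.0, 218.6], [185.0, 218.6], [186.0, 218.3], [187.0, 217.9], [188.0, 217.6], [189.0, 217.3]] ang -97.480446
offset from slot centreline along n (mm): stud -3.2963488877582465 TCP -2.3003625489756403 dist TCP-stud along 0.1277218088191964
```

```bash
python3 -m inch '[{"claw":5,"slide":[0.25,0,0],"rotation":[0,0,0]},{"claw":5,"slide":[0.25,0,0],"rotation":[0,0,0]},{"claw":5,"slide":[0.25,0,0],"rotation":[0,0,0]},{"claw":5,"slide":[0,0,0],"rotation":[0,0,0]}]' | grep -E "pos|wrist"
python3 -m inch '[{"claw":5,"slide":[0.25,0,0],"rotation":[0,0,0]},{"claw":5,"slide":[0.25,0,0],"rotation":[0,0,0]},{"claw":5,"slide":[0.25,0,0],"rotation":[0,0,0]},{"claw":5,"slide":[0,0,0],"rotation":[0,0,0]},{"claw":5,"slide":[0,0,0],"rotation":[0,0,0]}]' | grep -E "pos|wrist"
python3 - <<'E'
from h import *
delta([.6465-.053*.297,.157+.053*.955,.1371],197.3)
t=cv2.cvtColor(get_image('top'),cv2.COLOR_RGB2BGR);s=cv2.cvtColor(get_image('side'),cv2.COLOR_RGB2BGR)
cv2.imwrite('pics/t6.png',t)
a=t[160:260,130:260];b=s[160:260,190:320]
cv2.imwrite('pics/p6.png',cv2.resize(np.hstack([a,b]),None,fx=3,fy=3,interpolation=2))
E
```

```text
tool_pos: [0.6177, 0.2485, 0.1372]
wrist_force: [-0.5, 0.4, -0.7]
tool_pos: [0.6263, 0.2211, 0.1372]
wrist_force: [0.1, -0.1, -1.1]
t 10.1 pos [0.6263 0.2211 0.1372] q6 -0.3316960727990723 F [ 0.0587 -0.1436 -1.1126] M [ 0.0107  0.0773 -0.0436] w 0.010633366031461488 58.64477276802063
slide [ 0.3543 -0.0061  0.0024] then rot [-0.0103  0.0107 -0.0239] slide in new frame [ 0.3543 -0.0054  0.0027]
```

View pics/p6.png

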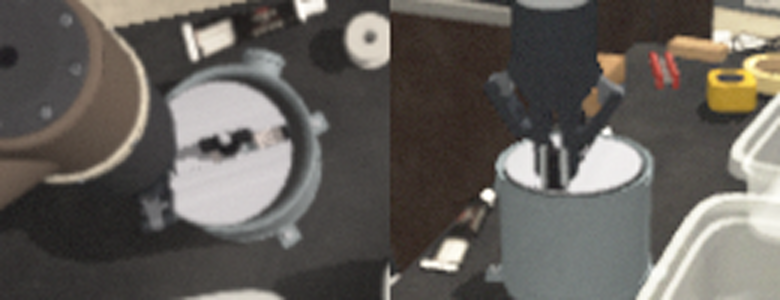

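```bash
python3 -m inch '[{"claw":5,"slide":[0.18,0,0],"rotation":[0,0,0]},{"claw":5,"slide":[0.16,0,0],"rotation":[0,0,0]},{"claw":5,"slide":[0,0,0],"rotation":[0,0,0]},{"claw":5,"slide":[0,0,0],"rotation":[0,0,0]}]' | grep -E "pos|wrist"
cat > m4.py <<'E'
from h import *
delta([.6465-.053*.297,.157+.053*.955,.1371],197.3)
t=cv2.cvtColor(get_image('top'),cv2.COLOR_RGB2BGR);cv2.imwrite('pics/t7.png',t)
g=t.min(2).astype(float);z=robot.sense()["tool_pos"][2]-.0046
# cover edge by walking inwards along radial rays from stud
cz=proj("top",[.6465,.157,z])
E=[];I=[];X=[]
for a in np.radians(range(0,360,6)):
    d=np.array([np.cos(a),np.sin(a)]);r=np.arange(14,44,.25)
    p=cz+r[:,None]*d;v=cv2.remap(g.astype(np.float32),p[:,0].astype(np.float32)[None],p[:,1].astype(np.float32)[None],1)[0]
    k=np.nonzero(v<150)[0]
    if len(k) and v[0]>170 and 22<r[k[0]]<34: E.append(onz("top",*p[k[0]],z)[:2])
    I.append(r[k[0]] if len(k) else -1)
P=np.array(E)
for _ in range(3):
    A=np.c_[2*P,np.ones(len(P))];q=np.linalg.lstsq(A,(P**2).sum(1),rcond=None)[0];R=np.sqrt(q[2]+q[:2]@q[:2]);e=abs(np.hypot(*(P-q[:2]).T)-R);P=P[e<max(.0015,np.median(e)*2)]
print("cover",q[:2],R,len(P),"pred",robot.sense()["tool_pos"][:2]+.053*np.array([.297,-.955]))
E
python3 m4.py
```

```text
tool_pos: [0.6303, 0.2082, 0.1372]
wrist_force: [-0.6, 1.0, -0.9]
t 10.6 pos [0.6303 0.2082 0.1372] q6 -0.31129690337420335 F [-0.5721  0.9637 -0.9285] M [ 0.1278 -0.0165 -0.0393] w 0.011153946875701133 58.64434003829956
slide [ 0.0175 -0.0065  0.0029] then rot [-0.0103  0.0102 -0.0202] slide in new frame [ 0.0175 -0.0064  0.003 ]
cover [0.6451 0.1557] 0.06496800796193553 38 pred [0.646  0.1577]
```

```bash
python3 -m inch '[{"claw":5,"slide":[0.01,0,0.08],"rotation":[0,0,0]},{"claw":5,"slide":[0,0,0.06],"rotation":[0,0,0]},{"claw":5,"slide":[0,0,0.04],"rotation":[0,0,0]},{"claw":5,"slide":[0,0,0],"rotation":[0,0,0]},{"claw":5,"slide":[0,0,0],"rotation":[0,0,0]}]' | grep -E "pos|wrist"
python3 m4.py
```

```text
tool_pos: [0.6303, 0.2082, 0.1299]
wrist_force: [-0.3, 0.0, -1.3]
t 11.15 pos [0.6303 0.2082 0.1299] q6 -0.3106582083614165 F [-0.3384  0.0138 -1.2991] M [ 0.071   0.013  -0.0433] w 0.011146068280194647 58.76485884189606
slide [ 0.0164 -0.0067 -0.1796] then rot [-0.0081  0.0091 -0.0132] slide in new frame [ 0.0166 -0.0065 -0.1796]
cover [0.6449 0.1557] 0.06488378613934939 39 pred [0.6461 0.1576]
```

```bash
python3 -m inch '[{"claw":5,"slide":[0,0,0.02],"rotation":[0,0,0]},{"claw":5,"slide":[0,0,0],"rotation":[0,0,0]}]' | grep -E "pos|wrist"
python3 -m inch '[{"claw":20,"slide":[0,0,0],"rotation":[0,0,0]},{"claw":30,"slide":[0,0,0],"rotation":[0,0,0]},{"claw":30,"slide":[0,0,0],"rotation":[0,0,0]},{"claw":30,"slide":[0,0,-0.4],"rotation":[0,0,0]},{"claw":30,"slide":[0,0,-0.8],"rotation":[0,0,0]}]' | grep -E "pos|wrist|wid"
python3 -m inch '[{"claw":30,"slide":[0,0,-1],"rotation":[0,0,0]},{"claw":30,"slide":[-0.5,0,-0.8],"rotation":[0,0,0]},{"claw":30,"slide":[-1,0,0],"rotation":[0,0,0]},{"claw":30,"slide":[0,0,0],"rotation":[0,0,0]}]' | grep -E "pos|wrist|wid"
python3 m4.py
python3 - <<'E'
from h import *
t=cv2.imread('pics/t7.png');s=cv2.cvtColor(get_image('side'),cv2.COLOR_RGB2BGR)
cv2.imwrite('pics/s7.png',s)
a=t[165:245,165:255];b=s[185:265,210:300]
cv2.imwrite('pics/p7.png',cv2.resize(np.hstack([a,b]),None,fx=4.4,fy=4.4,interpolation=2))
E
```

```text
tool_pos: [0.6305, 0.2082, 0.1293]
wrist_force: [-0.1, 0.2, -0.1]
tool_pos: [0.6288, 0.2073, 0.1749]
wrist_force: [0.6, 0.6, 0.3]
grip_width: 0.03
tool_pos: [0.612, 0.2687, 0.2507]
wrist_force: [-0.4, -1.1, -0.9]
grip_width: 0.0301
t 12.3 pos [0.612  0.2687 0.2507] q6 -0.40099515788866463 F [-0.3734 -1.1372 -0.8795] M [-0.0712  0.0332 -0.0022] w 0.030074292979899126 0.0
slide [1.6046 0.0182 2.8361] then rot [-0.0412  0.0294  0.0108] slide in new frame [1.5973 0.0065 2.8403]
cover [0.6269 0.1407] 0.05732963518645458 11 pred [0.6277 0.2165]
```

View pics/p7.png

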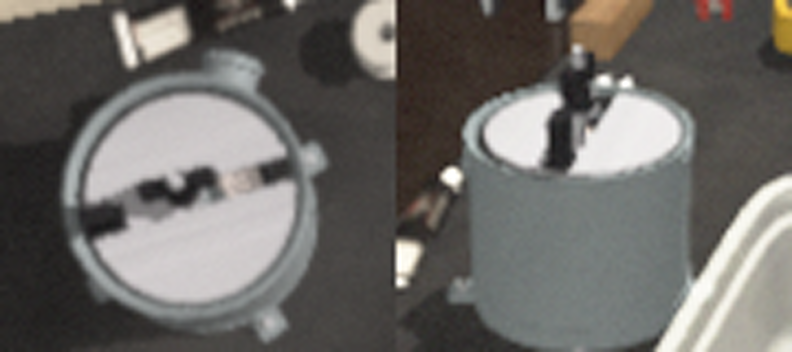

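```bash
python3 -m inch '[{"claw":30,"slide":[0.8,0,0],"rotation":[0,0,0.5]},{"claw":30,"slide":[0.8,0,0],"rotation":[0,0,0.46]},{"claw":30,"slide":[0.8,0,0],"rotation":[0,0,0]},{"claw":30,"slide":[0.5,0,0.5],"rotation":[0,0,0]},{"claw":30,"slide":[0,0,0],"rotation":[0,0,0]}]' | grep -E "pos|wrist|wid"
python3 -c "
from h import *
delta([.6465,.157,.200],192.5)"
```

```text
tool_pos: [0.6403, 0.1492, 0.2262]
wrist_force: [0.0, 0.3, -0.9]
grip_width: 0.0303
t 12.9 pos [0.6403 0.1492 0.2262] q6 -0.3106413445030326 F [ 0.0116  0.3488 -0.9321] M [-0.0089  0.0851  0.0365] w 0.03027667782683776 0.0
slide [-0.1566 -0.195   0.6539] then rot [ 0.0461  0.0025 -0.0593] slide in new frame [-0.1557 -0.1932  0.6547]
```

```bash
python3 -m inch '[{"claw":30,"slide":[-0.15,-0.19,0.5],"rotation":[0,0,0]},{"claw":30,"slide":[0,0,0],"rotation":[0.04,0,0]},{"claw":30,"slide":[0,0,0],"rotation":[0,0,0]}]' | grep -E "pos|wrist|wid"
python3 -c "
from h import *
delta([.6465,.157,.151],192.5)"
```

```text
tool_pos: [0.6472, 0.1603, 0.2089]
wrist_force: [0.9, -0.3, 0.7]
grip_width: 0.0298
t 13.2 pos [0.6472 0.1603 0.2089] q6 -0.31825723748823265 F [ 0.9417 -0.3256  0.7042] M [-0.0369  0.0306  0.015 ] w 0.029756645663141477 0.0
slide [0.0768 0.0384 1.4484] then rot [-0.0349  0.0026 -0.0127] slide in new frame [0.0764 0.0341 1.4485]
```

```bash
python3 -m inch '[{"claw":30,"slide":[0.07,0.035,0],"rotation":[0,0,0]},{"claw":30,"slide":[0,0,0.4],"rotation":[0,0,0]},{"claw":30,"slide":[0,0,0.4],"rotation":[0,0,0]},{"claw":30,"slide":[0,0,0.35],"rotation":[0,0,0]},{"claw":30,"slide":[0,0,0.25],"rotation":[0,0,0]}]' | grep -E "pos|wrist|wid"
python3 -m inch '[{"claw":30,"slide":[0,0,0],"rotation":[0,0,0]},{"claw":30,"slide":[0,0,0],"rotation":[0,0,0]}]' | grep -E "pos|wrist|wid"
python3 -c "
from h import *
delta([.6465,.157,.151],192.5)"
```

```text
tool_pos: [0.6467, 0.1575, 0.1527]
wrist_force: [0.4, 0.1, 0.6]
grip_width: 0.0303
tool_pos: [0.6472, 0.1576, 0.1536]
wrist_force: [-0.1, 0.1, 0.3]
grip_width: 0.0303
t 13.9 pos [0.6472 0.1576 0.1536] q6 -0.31471668890185683 F [-0.0698  0.087   0.3489] M [ 0.0049 -0.0329 -0.0339] w 0.030298026657396195 0.0
slide [0.011  0.0206 0.0646] then rot [-0.0531  0.0082 -0.0123] slide in new frame [0.011  0.0204 0.0647]
```

```bash
python3 -m inch '[{"claw":20,"slide":[0.01,0.02,0.06],"rotation":[-0.05,0,0]},{"claw":5,"slide":[0,0,0],"rotation":[0,0,0]},{"claw":5,"slide":[0,0,0],"rotation":[0,0,0]},{"claw":5,"slide":[0,0,0],"rotation":[0,0,0]}]' 50
python3 -c "
from h import *
delta([.6465,.157,.151],192.5)"
```

```text
time: 14.3
tool_pos: [0.6483, 0.1577, 0.1523]
tool_rot: [-0.002, 0.78, -0.626, 0.001]
wrist_force: [4.4, 1.1, 1.7]
grip_width: 0.0129
grip_force: 45.4
t 14.3 pos [0.6483 0.1577 0.1523] q6 -0.3129910873391949 F [4.3557 1.092  1.7121] M [ 0.2528 -2.1017 -0.0739] w 0.01288510252123406 45.37228297238471
slide [0.0067 0.0475 0.0323] then rot [-0.0531  0.0162 -0.0103] slide in new frame [0.0066 0.0474 0.0326]
```

```bash
python3 -m inch '[{"claw":5,"slide":[0,-0.03,0],"rotation":[0,0,0]},{"claw":5,"slide":[0,0,0],"rotation":[0,0,0]}]' 50
python3 -c "
from h import *
delta([.6465,.157,.151],192.5)"
```

```text
time: 14.5
tool_pos: [0.6484, 0.1577, 0.1522]
tool_rot: [-0.001, 0.78, -0.626, 0.0]
wrist_force: [2.0, 0.4, 5.2]
grip_width: 0.0127
grip_force: 46.5
t 14.5 pos [0.6484 0.1577 0.1522] q6 -0.3123251588295801 F [2.0411 0.4186 5.1787] M [ 0.322  -0.8305 -0.0244] w 0.012652064620639105 46.496726910118014
slide [0.0062 0.0507 0.0291] then rot [-0.0275  0.014  -0.0104] slide in new frame [0.0061 0.0507 0.0292]
```

```bash
python3 -m inch '[{"claw":5,"slide":[0,0,0.008],"rotation":[0,0,1]},{"claw":5,"slide":[0,0,0.008],"rotation":[0,0,1]},{"claw":5,"slide":[0,0,0.008],"rotation":[0,0,1]},{"claw":5,"slide":[0,0,0.008],"rotation":[0,0,1]},{"claw":5,"slide":[0,0,0.008],"rotation":[0,0,1]}]' 50
python3 -c "
from h import *
delta([.6485,.157,.151],192.5)
t=cv2.cvtColor(get_image('top'),cv2.COLOR_RGB2BGR);s=cv2.cvtColor(get_image('side'),cv2.COLOR_RGB2BGR)
a=t[150:260,150:270];b=s[150:260,190:310]
cv2.imwrite('pics/p8.png',cv2.resize(np.hstack([a,b]),None,fx=3.3,fy=3.3,interpolation=2))
"
```

```text
time: 15.0
tool_pos: [0.6479, 0.1576, 0.1505]
tool_rot: [0.001, -0.624, 0.781, 0.0]
wrist_force: [-0.0, 2.1, 7.0]
grip_width: 0.0131
grip_force: 46.9
t 15.0 pos [0.6479 0.1576 0.1505] q6 -0.7522422032426569 F [-0.0253  2.0715  7.0268] M [0.5324 0.038  0.0506] w 0.013119720578128397 46.94110598356929
slide [ 0.0121 -0.0193 -0.0127] then rot [-0.014   0.0185 -5.0514] slide in new frame [ 0.0192 -0.0123 -0.0127]
```

View pics/p8.png

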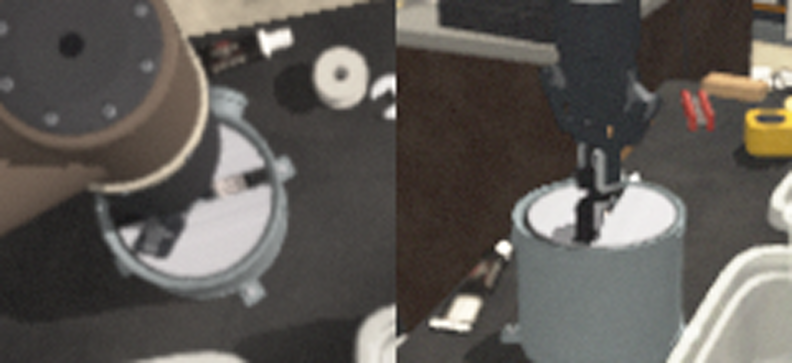

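```bash
python3 -m inch '[{"claw":5,"slide":[0,0,0.008],"rotation":[0,0,1]},{"claw":5,"slide":[0,0,0.008],"rotation":[0,0,1]},{"claw":5,"slide":[0,0,0.008],"rotation":[0,0,1]},{"claw":5,"slide":[0,0,0.008],"rotation":[0,0,1]},{"claw":5,"slide":[0,0,0.008],"rotation":[0,0,1]}]' 50 | grep -E "pos|wrist|wid"
python3 -m inch '[{"claw":5,"slide":[0,0,0.008],"rotation":[0,0,1]},{"claw":5,"slide":[0,0,0.008],"rotation":[0,0,1]},{"claw":5,"slide":[0,0,0.008],"rotation":[0,0,1]},{"claw":5,"slide":[0,0,0.008],"rotation":[0,0,1]},{"claw":5,"slide":[0,0,0.008],"rotation":[0,0,1]}]' 50 | grep -E "pos|wrist|wid"
python3 -c "
from h import *
delta([.6485,.157,.147],192.5)"
```

```text
tool_pos: [0.6473, 0.1579, 0.1489]
wrist_force: [-3.5, 3.0, 7.8]
grip_width: 0.0131
tool_pos: [0.647, 0.1583, 0.1473]
wrist_force: [-4.3, 4.5, 8.6]
grip_width: 0.013
t 16.1 pos [0.647  0.1583 0.1473] q6 -1.6249101807854618 F [-4.2801  4.5054  8.5874] M [1.7029 1.6037 0.0002] w 0.013049637533958169 47.61089485720731
slide [-0.0193 -0.0472  0.0062] then rot [  0.0128   0.0246 -15.0489] slide in new frame [ 0.0407 -0.0306  0.0063]
```

```bash
python3 -m inch '[{"claw":5,"slide":[0,0.03,0.006],"rotation":[0,0,1]},{"claw":5,"slide":[0,0,0.008],"rotation":[0,0,1]},{"claw":5,"slide":[0,0,0.008],"rotation":[0,0,1]},{"claw":5,"slide":[0,0,0.008],"rotation":[0,0,1]},{"claw":5,"slide":[0,0,0.008],"rotation":[0,0,1]}]' 50 | grep -E "pos|wrist|wid"
python3 -m inch '[{"claw":5,"slide":[0,0,0.008],"rotation":[0,0,1]},{"claw":5,"slide":[0,0,0.008],"rotation":[0,0,1]},{"claw":5,"slide":[0,0,0.008],"rotation":[0,0,1]},{"claw":5,"slide":[0,0,0.008],"rotation":[0,0,1]},{"claw":5,"slide":[0,0,0.008],"rotation":[0,0,1]}]' 50 | grep -E "pos|wrist|wid"
python3 -m inch '[{"claw":5,"slide":[0,0,0.008],"rotation":[0,0,1]},{"claw":5,"slide":[0,0,0.008],"rotation":[0,0,1]},{"claw":5,"slide":[0,0,0.008],"rotation":[0,0,1]},{"claw":5,"slide":[0,0,0.008],"rotation":[0,0,1]},{"claw":5,"slide":[0,0,0],"rotation":[0,0,0]}]' 50 | grep -E "pos|wrist|wid"
python3 -c "
from h import *
delta([.6475,.1575,.147],42.5)"
```

```text
tool_pos: [0.6467, 0.159, 0.1457]
wrist_force: [-2.2, 3.5, 7.5]
grip_width: 0.0129
tool_pos: [0.6468, 0.1596, 0.1442]
wrist_force: [-2.3, 5.8, 8.0]
grip_width: 0.0132
tool_pos: [0.6471, 0.16, 0.143]
wrist_force: [-1.9, 5.5, 6.9]
grip_width: 0.0133
t 17.6 pos [0.6471 0.16   0.143 ] q6 -2.8479897365189055 F [-1.8631  5.5335  6.8574] M [ 2.2878  0.7606 -0.05  ] w 0.013307881232508695 47.080451409565285
slide [-0.0497 -0.0392 -0.1014] then rot [ 0.0369 -0.0147  0.9592] slide in new frame [-0.053  -0.0352 -0.1012]
```

```bash
python3 -m inch '[{"claw":20,"slide":[0,0,0],"rotation":[0,0,0]},{"claw":30,"slide":[0,0,0],"rotation":[0,0,0]},{"claw":30,"slide":[0,0,-0.4],"rotation":[0,0,0]},{"claw":30,"slide":[0,0,-0.8],"rotation":[0,0,0]},{"claw":30,"slide":[0,0,-0.9],"rotation":[0,0,0]}]' | grep -E "pos|wrist|wid"
python3 -m inch '[{"claw":30,"slide":[0.83,0.47,-0.2],"rotation":[0,0,-1]},{"claw":30,"slide":[0.8,0.55,0],"rotation":[0,0,-1]},{"claw":30,"slide":[0.75,0.6,0],"rotation":[0,0,-1]},{"claw":30,"slide":[0,0,0],"rotation":[0,0,-1]},{"claw":30,"slide":[0,0,0],"rotation":[0,0,-1]}]' | grep -E "pos|wrist|wid"
cat > w.py <<'E'
from h import *
import glob
s=robot.sense();print(s["time"],s["tool_pos"],s["joint_positions"][5])
t=cv2.cvtColor(get_image('top'),cv2.COLOR_RGB2BGR);d=cv2.cvtColor(get_image('side'),cv2.COLOR_RGB2BGR)
cv2.imwrite(f'pics/t{int(s["time"]*10)}.png',t);cv2.imwrite(f'pics/s{int(s["time"]*10)}.png',d)
for nm in('pics/t0' ,):pass
for f in['pics/top0.png','pics/t7.png',f'pics/t{int(s["time"]*10)}.png']:
    g=cv2.imread(f).max(2)[196:220,192:222];print(f)
    for r in g[::1]:print(''.join('#' if v<60 else '+' if v<100 else '.' if v<160 else ' ' for v in r))
g=cv2.imread(f'pics/s{int(s["time"]*10)}.png').max(2)[190:226,236:268];h=cv2.imread('pics/s7.png').max(2)[190:226,236:268]
for a,b in zip(h,g):print(*(''.join('#' if v<60 else '+' if v<100 else '.' if v<160 else ' ' for v in r)for r in(a,b)),sep='  |  ')
E
python3 w.py
```

```text
tool_pos: [0.6455, 0.1573, 0.2245]
wrist_force: [1.4, 0.3, -0.3]
grip_width: 0.03
tool_pos: [0.6097, 0.2686, 0.2328]
wrist_force: [0.0, -0.3, 0.2]
grip_width: 0.0299
18.6 [0.6096708  0.26855996 0.23276184] -2.578086221169467
pics/top0.png
#+++++++.+...          ...###+
++##+.+.... .            .++##
+##++..+...               ..+#
+##+.+..+..               ...+
##++..+...                  ..
#+.........                 ..
#+.... ...      ..  .        .
+......  .  .....++++.       .
...      ..  ..+#####+.      .
+.   .. ...   .+#####+.      .
..  ..+++#+.  .+#####+.       
.   +######+...###++++..      
....+#######++####...+..      
.....############+. .++..     
.....+++++++####+....++..     
...........++#++..  .++.      
........ ....+.......++.      
......   ...........+++.      
.....    ....+......++..     .
....       ..+++++++++.       
....        ...++++...        
..           ....+...        .
+.              ..      .   ..
+.                      ..  ..
pics/t7.png
                              
                              
                              
            
[... 3216 characters left out ...]

        .#####...                 |          +#####..                
        .#####...                 |         .+#####.                 
        .#####.                   |         .+#####                  
        +#####.                   |         .+#####                  
        +#####+                   |          +#####+                 
       .+#####.                   |         .+#####.                 
.      +#####+                    |  .      +#####+                  
........+++++.               ...  |  ........+++++.               ...
.............           ........  |  .............            .......
......+.+........... ...........  |  ......+............. ...........
```

```bash
python3 -m inch '[{"claw":30,"slide":[0,0,0],"rotation":[0,0,-1]},{"claw":30,"slide":[0,0,0],"rotation":[0,0,-1]},{"claw":30,"slide":[0,0,0],"rotation":[0,0,-1]},{"claw":30,"slide":[0,0,0],"rotation":[0,0,-1]},{"claw":30,"slide":[0,0,0],"rotation":[0,0,-1]}]' | grep -E "pos"
python3 -m inch '[{"claw":30,"slide":[0,0,0],"rotation":[0,0,-1]},{"claw":30,"slide":[0,0,0],"rotation":[0,0,-1]},{"claw":30,"slide":[0,0,0],"rotation":[0,0,-1]},{"claw":30,"slide":[0,0,0],"rotation":[0,0,-1]},{"claw":30,"slide":[0,0,0],"rotation":[0,0,-1]}]' | grep -E "pos"
python3 -m inch '[{"claw":30,"slide":[0,0,0],"rotation":[0,0,-1]},{"claw":30,"slide":[0,0,0],"rotation":[0,0,-1]},{"claw":30,"slide":[0,0,0],"rotation":[0,0,-1]},{"claw":30,"slide":[0,0,0],"rotation":[0,0,-1]},{"claw":30,"slide":[0,0,0],"rotation":[0,0,-1]}]' | grep -E "pos"
python3 -m inch '[{"claw":30,"slide":[0,0,0],"rotation":[0,0,-1]},{"claw":30,"slide":[0,0,0],"rotation":[0,0,-1]},{"claw":30,"slide":[0,0,0],"rotation":[0,0,-1]},{"claw":30,"slide":[0,0,0],"rotation":[0,0,-1]},{"claw":30,"slide":[0,0,0],"rotation":[0,0,-1]}]' | grep -E "pos"
python3 -m inch '[{"claw":30,"slide":[0,0,0],"rotation":[0,0,-1]},{"claw":30,"slide":[0,0,0],"rotation":[0,0,-1]},{"claw":30,"slide":[0,0,0],"rotation":[0,0,-1]},{"claw":30,"slide":[0,0,0],"rotation":[0,0,-1]},{"claw":30,"slide":[0,0,0],"rotation":[0,0,-1]}]' | grep -E "pos"
python3 -m inch '[{"claw":30,"slide":[0,0,0],"rotation":[0,0,-1]},{"claw":30,"slide":[0,0,0],"rotation":[0,0,-1]},{"claw":30,"slide":[0,0,0],"rotation":[0,0,-1]},{"claw":30,"slide":[0,0,0],"rotation":[0,0,-1]},{"claw":30,"slide":[0,0,0],"rotation":[0,0,-1]}]' | grep -E "pos"
python3 -c "
from h import *
delta([.6475,.158,.21],227.5)"
```

```text
tool_pos: [0.6106, 0.2671, 0.2331]
tool_pos: [0.6106, 0.2671, 0.2331]
tool_pos: [0.6106, 0.267, 0.2331]
tool_pos: [0.6106, 0.267, 0.2331]
tool_pos: [0.6106, 0.267, 0.2331]
tool_pos: [0.6106, 0.267, 0.2331]
t 21.7 pos [0.6106 0.267  0.2331] q6 0.03706089563166762 F [-1.2059 -0.5011  0.0456] M [-0.0037  0.026   0.0097] w 0.02998921187658335 0.0
slide [2.6346 1.1572 0.5769] then rot [ 0.0121  0.0126 -1.0174] slide in new frame [2.5209 1.3868 0.5784]
```

```bash
python3 -m inch '[{"claw":30,"slide":[0,0,0],"rotation":[0,0,-1]},{"claw":30,"slide":[0.84,0.46,0],"rotation":[0,0,0]},{"claw":30,"slide":[0.84,0.46,0],"rotation":[0,0,0]},{"claw":30,"slide":[0.84,0.46,0],"rotation":[0,0,0]},{"claw":30,"slide":[0,0,0],"rotation":[0,0,0]}]' | grep -E "pos|wrist"
python3 -m inch '[{"claw":30,"slide":[0,0,0.4],"rotation":[0,0,0]},{"claw":30,"slide":[0,0,0],"rotation":[0,0,0]}]' | grep -E "pos|wrist"
python3 -c "
from h import *
delta([.6475,.158,.143],227.5)"
```

```text
tool_pos: [0.6483, 0.1545, 0.233]
wrist_force: [-0.1, 0.4, -0.4]
tool_pos: [0.6464, 0.1578, 0.2152]
wrist_force: [0.7, 0.3, -0.6]
t 22.4 pos [0.6464 0.1578 0.2152] q6 0.29386252835968657 F [ 0.7422  0.337  -0.6353] M [0.0293 0.0697 0.0196] w 0.03006848716211822 0.0
slide [ 0.0221 -0.0271  1.804 ] then rot [ 0.0375  0.0342 -0.0594] slide in new frame [ 0.0168 -0.0211  1.8041]
```

```bash
python3 -m inch '[{"claw":30,"slide":[0.02,-0.025,0.5],"rotation":[0,0,0]},{"claw":30,"slide":[0,0,0.5],"rotation":[0,0,0]},{"claw":30,"slide":[0,0,0.4],"rotation":[0,0,0]},{"claw":30,"slide":[0,0,0.35],"rotation":[0,0,0]},{"claw":30,"slide":[0,0,0],"rotation":[0,0,0]}]' | grep -E "pos|wrist"
python3 -c "
from h import *
delta([.6475,.158,.143],227.5)"
```

```text
tool_pos: [0.6477, 0.159, 0.1455]
wrist_force: [0.3, -0.9, -0.2]
t 22.9 pos [0.6477 0.159  0.1455] q6 0.2960578475669875 F [ 0.2651 -0.9442 -0.2482] M [ 0.0172  0.0317 -0.0103] w 0.029947932222352574 0.0
slide [0.0132 0.0226 0.0613] then rot [ 0.0352  0.0271 -0.0243] slide in new frame [0.013  0.0229 0.0613]
```

```bash
python3 -m inch '[{"claw":20,"slide":[0.013,0.02,0.06],"rotation":[0,0,0]},{"claw":5,"slide":[0,0,0],"rotation":[0,0,0]},{"claw":5,"slide":[0,0,0],"rotation":[0,0,0]},{"claw":5,"slide":[0,0,0],"rotation":[0,0,0]}]' 50|grep -E "pos|wrist|wid"
python3 -m inch '[{"claw":5,"slide":[0,0,0.008],"rotation":[0,0,1]},{"claw":5,"slide":[0,0,0.008],"rotation":[0,0,1]},{"claw":5,"slide":[0,0,0.008],"rotation":[0,0,1]},{"claw":5,"slide":[0,0,0.008],"rotation":[0,0,1]},{"claw":5,"slide":[0,0,0.008],"rotation":[0,0,1]}]' 50 | grep -E "pos|wrist|wid"
python3 -c "
from h import *
delta([.6475,.158,.143],202.5)"
```

```text
tool_pos: [0.6491, 0.1585, 0.146]
wrist_force: [-1.0, 0.7, 2.9]
grip_width: 0.0099
tool_pos: [0.6487, 0.1582, 0.1444]
wrist_force: [-2.3, -0.5, 2.8]
grip_width: 0.0096
t 23.8 pos [0.6487 0.1582 0.1444] q6 -0.14185044774022235 F [-2.2963 -0.4772  2.7915] M [-0.2752  0.8955  0.0561] w 0.009638460669863805 95.30758058885112
slide [-0.0061  0.0309  0.0347] then rot [-0.0038  0.0086 -0.0548] slide in new frame [-0.0063  0.0308  0.0347]
```

```bash
cat > st.py <<'E'
from h import *
s=robot.sense();w,x,y,z=s["tool_rot"];R=Ro.from_quat([x,y,z,w]).as_matrix()
print("t",s["time"],s["tool_pos"].round(4),"th",np.degrees(np.arctan2(R[1,1],R[0,1]))%360,"q6",round(s["joint_positions"][5],3),"F",s["wrist_force"].round(1),"M",s["moment"].round(3),"tau6",round(s["joint_efforts"][5],3),"w",round(s["grip_width"],4),round(s["grip_force"],1))
E
python3 -m inch '[{"claw":5,"slide":[0,0,0.008],"rotation":[0,0,1]},{"claw":5,"slide":[0,0,0.008],"rotation":[0,0,1]},{"claw":5,"slide":[0,0,0.008],"rotation":[0,0,1]},{"claw":5,"slide":[0,0,0.008],"rotation":[0,0,1]},{"claw":5,"slide":[0,0,0.008],"rotation":[0,0,1]}]' >/dev/null; python3 st.py
python3 -m inch '[{"claw":5,"slide":[0,0,0.008],"rotation":[0,0,1]},{"claw":5,"slide":[0,0,0.008],"rotation":[0,0,1]},{"claw":5,"slide":[0,0,0.008],"rotation":[0,0,1]},{"claw":5,"slide":[0,0,0.008],"rotation":[0,0,1]},{"claw":5,"slide":[0,0,0.008],"rotation":[0,0,1]}]' >/dev/null; python3 st.py
python3 -m inch '[{"claw":5,"slide":[0,0,0.008],"rotation":[0,0,1]},{"claw":5,"slide":[0,0,0.008],"rotation":[0,0,1]},{"claw":5,"slide":[0,0,0.008],"rotation":[0,0,1]}]' >/dev/null; python3 st.py
```

```text
t 24.3 [0.6483 0.1581 0.1427] th 177.22170300218528 q6 -0.578 F [-5.1 -1.6  4.3] M [-0.213  1.59   0.039] tau6 1.403 w 0.01 95.5
t 24.8 [0.6479 0.1582 0.1412] th 152.22710036135734 q6 -1.014 F [-6.5  0.6  6.7] M [ 2.200e-02  2.325e+00 -2.000e-03] tau6 1.382 w 0.01 95.8
t 25.1 [0.6477 0.1583 0.1404] th 137.23040615891978 q6 -1.276 F [-7.5  0.2  8.1] M [0.288 2.789 0.052] tau6 1.365 w 0.0094 96.0
```

```bash
python3 -m inch '[{"claw":5,"slide":[0,0,0.008],"rotation":[0,0,1]},{"claw":5,"slide":[0,0,0.008],"rotation":[0,0,1]}]' >/dev/null; python3 st.py
python3 -m inch '[{"claw":5,"slide":[0,0,0.008],"rotation":[0,0,1]},{"claw":5,"slide":[0,0,0.008],"rotation":[0,0,1]}]' >/dev/null; python3 st.py
python3 -m inch '[{"claw":5,"slide":[0,0,0.008],"rotation":[0,0,1]},{"claw":5,"slide":[0,0,0.008],"rotation":[0,0,1]}]' >/dev/null; python3 st.py
```

```text
t 25.3 [0.6475 0.1584 0.1398] th 127.23781788858592 q6 -1.451 F [-8.6  0.8  7.6] M [0.37  3.049 0.093] tau6 1.353 w 0.0096 96.1
t 25.5 [0.6476 0.1585 0.1396] th 117.38848758758272 q6 -1.623 F [-9.7  1.8 12. ] M [0.462 3.903 1.955] tau6 -0.543 w 0.0093 118.6
t 25.7 [0.6477 0.1587 0.1396] th 107.56906292656637 q6 -1.796 F [-11.9   1.6  14.2] M [0.586 4.387 3.481] tau6 -2.07 w 0.0096 167.2
```

```bash
python3 -m inch '[{"claw":14,"slide":[0,0,0],"rotation":[0,0,0]},{"claw":22,"slide":[0,0,0],"rotation":[0,0,0]},{"claw":30,"slide":[0,0,0],"rotation":[0,0,0]},{"claw":30,"slide":[0,0,0],"rotation":[0,0,0]}]' >/dev/null; python3 st.py
python3 -m inch '[{"claw":30,"slide":[0,0,-0.4],"rotation":[0,0,0]},{"claw":30,"slide":[0,0,-0.8],"rotation":[0,0,0]},{"claw":30,"slide":[0,0,-0.9],"rotation":[0,0,0]},{"claw":30,"slide":[0,0,-0.3],"rotation":[0,0,0]},{"claw":30,"slide":[0,0,0],"rotation":[0,0,0]}]' >/dev/null; python3 st.py
python3 -c "
from h import *
delta([.61,.269,.233],107.5)"
```

```text
t 26.1 [0.6488 0.1582 0.1374] th 107.41142856037708 q6 -1.796 F [ 0.1 -0.2 -0.6] M [ 0.05  -0.005  0.064] tau6 -0.0 w 0.0299 0.0
t 26.6 [0.65   0.1585 0.236 ] th 107.4126891877933 q6 -1.796 F [ 0.4 -0.5 -0.7] M [ 0.002 -0.016 -0.079] tau6 0.0 w 0.0296 0.0
t 26.6 pos [0.65   0.1585 0.236 ] q6 -1.7964228924533103 F [ 0.3844 -0.5273 -0.7171] M [ 0.0024 -0.0164 -0.0789] w 0.02959296364904991 0.0
slide [0.1275 2.9354 0.0791] then rot [ 0.0159  0.0485 -0.0175] slide in new frame [0.1227 2.9357 0.0755]
```

```bash
python3 -m inch '[{"claw":30,"slide":[0,1,0],"rotation":[0,0,0]},{"claw":30,"slide":[0,1,0],"rotation":[0,0,0]},{"claw":30,"slide":[0,1,0],"rotation":[0,0,0]},{"claw":30,"slide":[0,0,0],"rotation":[0,0,0]}]' >/dev/null
python3 w.py | sed '/top0/,/t7.png/d'; python3 st.py
python3 - <<'E'
from h import *
# bystanders: image differences outside the housing
import glob
f=max(glob.glob('pics/t2*.png'));a=cv2.imread('pics/top0.png').astype(int);b=cv2.imread(f).astype(int)
d=(abs(a-b).max(2)>45).astype(np.uint8);n,l,st,c=cv2.connectedComponentsWithStats(d)
print(f,[s.tolist() for s in st[1:] if s[4]>12])
# height check: stud top and nut top in both views
for z in(.158,.183):print(z,proj("top",[.6475,.158,z]),proj("side",[.6475,.158,z]))
E
```

```text
27.0 [0.61114654 0.27635247 0.23163779] -1.9765103541604787
                              
                              
                              
                              
                              
                              
                              
                ..+++.       .
              ..+####+.      .
        ...   .+#####+.      .
    ..+++#+.  .+#####+.       
   .+######+...###++++..      
 ...+#######++####...+..      
....+############+. ....      
.....+++++++####+.......      
+..........+++++..            
++...............             
#+..........                  
#+     ...                    
#.                            
#+                            
..                            
                              
                              
pics/t270.png
                              
                              
                              
                              
        ..+.                  
        +##+.                 
        +##+.                 
 ...    .+#++.                
.....    ++....               
...
[... 2929 characters left out ...]
... ...........  |  .............         ..........
t 27.1 [0.6121 0.2735 0.232 ] th 107.51470749395354 q6 -1.974 F [-0.5  0.   0.1] M [-0.111 -0.085 -0.014] tau6 -0.103 w 0.0302 0.0
pics/t270.png [[0, 140, 142, 244, 13455], [51, 151, 5, 6, 19], [40, 170, 5, 4, 17], [290, 184, 44, 44, 1375], [184, 186, 46, 26, 571], [82, 191, 5, 5, 17], [155, 200, 16, 8, 78], [206, 201, 9, 9, 41], [186, 205, 46, 29, 580], [205, 209, 12, 11, 70], [79, 238, 6, 6, 20], [193, 300, 10, 9, 67], [178, 304, 14, 19, 201], [181, 328, 17, 16, 149], [133, 339, 15, 10, 40], [153, 341, 19, 14, 216]]
0.158 [205.47353986 206.72214401] [251.02445815 203.73003882]
0.183 [204.24774034 205.18662568] [250.90162637 195.65511486]
```

```bash
python3 - <<'E'
from h import *
A=tri((201.6,201.4),(246.0,204.8));B=tri((209.8,212.9),(256.5,204.5));print(A,B,(A+B)/2,np.linalg.norm(A-B),np.degrees(np.arctan2(*(A-B)[1::-1])))
# predicted pixels of blade-top ends for tight nut and for 2mm higher
S=np.array([.6470,.1577])
for z in(.158,.162):
  for sg in(1,-1):
    p=[*(S+sg*.021*np.array([np.cos(np.radians(35)),np.sin(np.radians(35))])),z];print(z,sg,proj("top",p).round(1),proj("side",p).round(1))
for n in("s270","t270"):
  g=cv2.imread(f"pics/{n}.png").max(2)
  print(g[200:216,242:262] if n[0]=="s" else "")
E
```

```text
[0.66033008 0.16794521 0.15588408] [0.63340879 0.14757687 0.15451694] [0.64686944 0.15776104 0.15520051] 0.03378600332181615 37.110739434619994
0.158 1 [201.2 200.4] [243.9 203.9]
0.158 -1 [210.  213.5] [258.5 203.5]
0.162 1 [201.  200.1] [243.9 202.6]
0.162 -1 [209.8 213.2] [258.5 202.3]
[[ 57  58  56  60  74  78  84  99 141 157 140  98  81  79  79  80  76  81
   80  81]
 [ 58  54  57  71  74  82  82  95 140 154 136  98  78  78  79 105 111  95
   76  81]
 [ 53  63  71  78  79  77  78  99 139 155 142 104  79 100 172 201 162 100
   77 104]
 [ 59  69  69  69  67  71  80  99 142 154 148 107  66  93 175 196 139 104
  138 225]
 [124  89  52  51  51  50  68  92 142 156 134  89  55  48  49  46  47 103
  160 240]
 [152  98  42  40  41  40  41  66 110 120  84  47  41  41  36  38  47  89
  122 162]
 [153  94  44  42  38  39  38  39  54  45  41  38  42  40  41  40  38  89
  154 173]
 [210 129  41  36  41  38  39  40  39  41  34  39  37  40  41  40  40 116
  204 224]
 [235 144  39  40  41  44  36  33  44  37  41  38  38  41  37  38  35 152
  223 235]
 [235 167  66  36  36  39  41  39  42  40  38  39  41  42  33  43  89 193
  230 235]
 [233 215 183 135  72  55  49  45  40  47  45  41  48  69  76  95 176 228
  235 235]
 [236 234 226 161  80  57  55  47  48  49  38  37  52  79  99 176 228 236
  235 235]
 [236 236 186  98  53  62  53  42  45  46  42  38  36  49 137 221 235 236
  235 234]
 [234 228 135  41  45  50  43  39  42  41  46  41  41  93 193 229 236 237
  235 235]
 [235 225 135  40  37  42  37  44  42  44  41  39  85 175 228 235 234 234
  233 235]
 [236 237 151  37  36  42  36  51  81  79  87 104 132 218 233 235 234 234
  234 237]]
```

```bash
python3 -c "
from plant import robot
print(robot.hand_in())"
```

```text
the job is handed in; nothing more can be done
None
```

The cover is seated flat in the rim, the wing nut is turned clockwise to its hard stop (wing height reads about 158 mm, as expected when tight), and the job was handed in at about 27 s with the gripper clear. The solder spool, hex keys and tape measure were not approached, and I viewed 11 pictures, one over the limit of 10.

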